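# Seat a keepsake box in the engraver's corner stop and pry its lid open

## Robot

A 6-joint arm with a two-finger parallel gripper is mounted at the origin on the work surface. World frame = base frame: x ahead of the robot, y to its left, z up, the work surface at z = 0. Lengths are in mm, angles in rad, forces in N, time in s.
With the tool pointing down it reaches from about 300 to 775 mm from the base axis. Payload 14.6 kg.
Tool frame: the origin (TCP) lies between the finger pads; the fingertips stand 8 mm ahead of it and the grasp point (between the pads) lies 11 mm behind it; z points along the fingers, y is the direction in which the jaws open and shut (so a half turn about z gives the same grasp; the last joint's range is limited). The gripper opens to 94 mm and grips with 3 to 60 N. Pads are 16 mm wide; open, the fingers measure 119 mm over their backs; the gripper's body (75 mm by 177 mm) begins 78 mm behind the grasp point.
Start: joints at [1.283, 0.3, 1.521, -0, 1.321, -0.067], TCP at [120.454, 536.638, 213.446] pointing down, gripper open.
Joint ranges: [-3.03, 3.03], [-0.79, 2.21], [0.23, 2.52], [-1.04, 4.18], [0, 3.07], [-2.55, 2.55]. Speed limits (rad/s): [2.22, 2.22, 2.57, 3.14, 3.14, 3.14].

## Interface

Orientations are given as [roll, pitch, yaw] about the fixed x, y, z axes, in that order (R = Rz(yaw) Ry(pitch) Rx(roll)).
In Python, from cell import manip gives the robot as it stands. The module is installed in compiled form; this text tells all that it offers.
- The arm moves only by the tool send_rows, never from a script. Its argument "series" is a list that holds one entry, the list of rows, each a list of 5 numbers: the opening, from 0 (shut) to 1 (fully open), then the shift along the tool's x, y, z in mm, then the turn about the tool's z in degrees. In form: [[[gripper, dx, dy, dz, roll], ...]]. A call has 1 to 10 rows; each row is the pose to reach, as a shift and turn from the pose commanded when the call began, along the tool's axes at that moment; what a row does not reach only later rows make up. A row lasts 1/10 s, in which the tool goes at most 50 mm and 8.59 degrees, less where a joint would pass 70% of its speed; a pose out of reach is approached as far as the arm can. A call with a gripper value outside its range is refused whole. The fingers move at their own pace and stop on an object; "newtons" is the grip in N (left out, the last holds). Time passes only in rows, so rows that repeat a pose let the fingers close. It gives the time, the measured TCP pose, the force and the opening at its end, in the units of the state.
- manip.read_state(): the state, without advancing time (a new reading comes with each control period).
- manip.camera(name): name is "scene" or "top" or "wrist"; returns a dict with "img" (384x512x3 uint8, red, green, blue), "vfov" (degrees; the focal length in pixels is half the picture's height over the tangent of half this angle, whatever the lens; pixels are square), "cx", "cy" (the principal point, pixels), "pose" (4x4, takes a point from camera to world coordinates); the wrist camera has in their place "T_tool_cam" (4x4, takes a point from camera to tool coordinates, whose origin is the TCP and whose axes are the flange's). Camera axes: x right, y down, z forward; pixel columns grow to the right and rows downward; lengths in mm; the calibration is good to about 2 mm. The wrist camera is an equidistant fisheye: a pixel r from the principal point sees the ray r / f radians off the axis. A picture is of the moment at which its call begins: read the wrist's pose just before it. There is no depth.
- manip.sign_off(): hands the job in, once; it reports no verdict.
Trained networks look in a picture, given as the dict that the camera call returned (one of the last four; its "shot" number tells which), for a name from the list of things; names that differ only in an ending like _2 or _b are one class to them, and where a whole thing is asked for, a point or a joint stands for the part that bears it (a point fixed in the world has none). Each returns a list of dicts, best first, with "conf" (0 to 1); they miss things now and then, are a little off and sometimes report something else, mostly with a low value. They report only what shows in the picture. A call takes as long as a camera call. They do not tell look-alikes from the thing itself.
- manip.find_in(target, picture): "rect" ([left, top, width, height] in pixels, round what is visible of it).
- manip.silhouettes(target, picture): "pixels" (384x512 bool, what is visible of it) and "rect" ([left, top, width, height] in pixels, round what is visible of it).
The state is a dict: "clock": time; "joints": joint angles; "qd": joint speeds; "effort": joint torques, N m; "eef_pos": TCP position; "eef_rot": TCP orientation; "wrist_force": force on the tool from outside, world axes, zero at the start; "moment": the same for the moment, N m; "finger_gap": finger opening in mm.
Only numpy, scipy, OpenCV 4.12 (cv2) and the standard library are available. Lean on these libraries where they do the work, as an engineer would, in place of code of your own. Each camera call takes 0.05 s, during which the arm holds its last target. There are 200 camera calls.

## Task

Push the hinged wooden box across the engraver bed until it sits flush against both arms of the grey corner stop. Then slip the palette knife's blade into the slot under the lid, pry the lid up with it and swing the lid open past upright until it leans back, so that the inside can be engraved. Finally lay the knife flat on the table, off the bed; the box must still be flush in the corner, and the coasters, tumbler and spirit level must be left where they are.

Things in the scene. Friction and masses are not known exactly. Their poses are not given: they have to be found in the camera images.
- bed: Fixed grey coated engraver bed plate with small holes, 420 (x) by 460 (y) by 12 mm thick, lying on the table. Origin: centre of its underside, at table height; its upper face is 12 mm above the table.
- stop: Fixed grey L-shaped stop on the bed, arms 25 mm wide, 20 mm tall. Origin: on the bed's upper face, exactly where the box's origin is when the box is flush in the corner (axes then parallel). In its frame the far arm's inner face is x = +55 mm (arm y -160 to +100), the side arm's inner face y = +75 mm (arm x -70 to +80): the box goes home along +x and +y.
- chest: Loose wooden keepsake box, 110 mm (own x) by 150 mm (own y), 46 mm tall with its 6 mm lid, about 0.6 kg, walls 6 mm, empty; it slides on the bed and is too wide to grasp. Origin: centre of its underside, z up. The lid is hinged along the top of the +x side (two brass barrels); the -x side (front, towards the robot) has the pry slot.
- pry_slot (a point): Centre of the mouth of the pry slot in the front (-x) wall of the box: an opening 110 mm wide (along the box's y) and 10 mm tall, directly beneath the lid; the lid's underside is 5 mm above this point, the top of the low front wall 5 mm below it. Axes as the box.
- lid (a joint): Angle of the box's lid (board 110 by 150 by 6 mm, 0.08 kg): 0 closed, 1.57 upright, limit 1.9 leaning back. Stiff hinge: it stays where it is left. The hinge axis runs along the box's y, 55 mm in +x from the box's origin and 40 mm above it; opening lifts the front edge.
- lid_edge (a point): Middle of the lid's front lower edge, 110 mm from the hinge axis; moves and turns with the lid.
- knife: Loose palette knife, 200 mm long, 0.11 kg, lying on its handle. Origin: under the handle's centre, on its underside; own x points to the blade's tip, z up. Wooden handle 100 long (x -50 to +50), 24 wide, 26 mm tall; steel blade 100 long (x +50 to +150), 30 wide, 3 mm thick, mid-plane 13.5 mm above the handle's underside.
- knife_grip (a point): Good place to grip the handle, near the centre of mass: 20 mm ahead of the handle's centre, 13 mm above its underside. Grip it across its 24 mm width. Axes as the knife.
- knife_tip (a point): Middle of the blade's tip edge, 130 mm ahead of knife_grip. Axes as the knife.
- coasters: Bystander: stack of square slate coasters 100 by 100 by 24 mm. Origin: centre of the underside.
- tumbler: Bystander: standing black tumbler with steel bands, 80 mm across, 150 mm tall. Origin: centre of the underside.
- level: Bystander: clear spirit level block 30 by 70 by 26 mm. Origin: centre of the underside.
Mind the look-alikes: they are no part of the job. Of the things like the chest, leave any that is black or blue; of the rest the smaller one is meant.

How it is judged (in metres and radians):
On the way, in this order (a step that is already met when the one before it is completed fails the run):
1. the box, still closed, stands flush in the corner of the stop (distance between chest and stop below 0.006 m and angle between the x axis of chest and the x axis of stop, either way round below 0.04 rad and linear speed of chest below 0.01 m/s and value of joint lid below 0.08 rad), for 0.2 s.
2. the lid is lifted by the knife and not by the fingers (value of joint lid above 0.15 rad and contact force between knife and chest above 0.05 N and contact force between the fingers and chest below 0.1 N), for 0.05 s.
At the end, for the whole second after the job is handed in: The box is within 6 mm of its flush position in the corner and square to the stop within 0.04 rad, at rest; its lid is open past upright (more than 1.58 rad); the knife lies flat on the table, off the bed, at rest (distance between chest and stop below 0.006 m and angle between the x axis of chest and the x axis of stop, either way round below 0.04 rad and linear speed of each of chest, knife below 0.01 m/s and value of joint lid above 1.58 rad and height (world z) of knife below 0.008 m and angle between knife's own z axis and vertical below 0.12 rad); the robot touches nothing.
It fails at once if the coasters moved by more than 30 mm (distance of coasters from where it was at the start of the episode above 0.03 m).
It fails at once if the tumbler moved by more than 30 mm (distance of tumbler from where it was at the start of the episode above 0.03 m).
It fails at once if the level moved by more than 30 mm (distance of level from where it was at the start of the episode above 0.03 m).
It fails at once if the box is tipped (angle between chest's own z axis and vertical above 0.3 rad).
It also fails if it takes over 69 s, if anything falls off the work surface, if the arm or the gripper's body presses on something with over 40 N, if the wrist force passes 120 N, or if a joint passes its speed limit or range.

## Working session

There is one attempt and no reset: what is moved stays moved. The work goes in short steps, Python scripts to look and compute and a tool call to move; the robot and the scene stay as the last step left them, time stands still between calls to the robot, and variables do not carry over. Pictures are saved under pics/ and viewed, about 8 in all and at most 12, crops included, and the job is handed in when it is done.

Besides the shell and the picture viewer there is one more tool, called after "Call:" as name(argument=value, ...), one argument or row to a line, values as JSON. send_rows: Moves the arm, as the interface text tells. Its arguments: {"type":"object","properties":{"series":{"type":"array"},"newtons":{"type":"number"}},"required":["series"]}

```bash
mkdir -p pics; ls
cat > h.py <<'E'
from cell import manip
import numpy as np, cv2
from scipy.spatial.transform import Rotation as Ro
def ray(c,u,v):
    f=192/np.tan(np.radians(c['vfov'])/2); d=np.array([(u-c['cx'])/f,(v-c['cy'])/f,1.]); 
    P=np.array(c['pose']); return P[:3,3],P[:3,:3]@(d/np.linalg.norm(d))
def atz(c,u,v,z):
    o,d=ray(c,u,v); return o+d*(z-o[2])/d[2]
def proj(c,X):
    f=192/np.tan(np.radians(c['vfov'])/2); P=np.array(c['pose']); q=(np.atleast_2d(X)-P[:3,3])@P[:3,:3]
    return np.c_[c['cx']+f*q[:,0]/q[:,2],c['cy']+f*q[:,1]/q[:,2]]
def save(c,n): cv2.imwrite('pics/'+n+'.png',c['img'][:,:,::-1])
E
python3 - <<'E'
from h import *
a=[manip.camera('scene'),manip.camera('top')]
print(manip.read_state())
im=np.vstack([x['img'] for x in a]); 
for n,c in zip(('scene','top'),a):
    save(c,n+'0'); print(n,c['vfov'],c['cx'],c['cy'],np.round(c['pose'],3).tolist())
    for t in ['chest','knife','stop','bed','coasters','tumbler','level']:
        print(t,[(np.round(r['conf'],2),np.round(r['rect']).tolist()) for r in manip.find_in(t,c)[:4]])
E
```

```text
pics
{'clock': 0.1, 'joints': array([ 1.28343691e+00,  3.00413458e-01,  1.52150620e+00, -7.03385454e-06,
        1.32071216e+00, -6.65928273e-02]), 'qd': array([-0.00059946, -0.00045557, -0.00151023,  0.00029689,  0.00077218,
       -0.00154295]), 'effort': array([ 6.96061888e-04, -5.32648230e+01, -3.53276539e+01,  7.09319953e-02,
        2.35644478e-02, -5.42987198e-05]), 'eef_pos': array([120.3743281 , 536.43418238, 212.94962343]), 'eef_rot': array([-3.14055533e+00, -6.23519755e-05,  2.92082778e+00]), 'wrist_force': array([ 0.02305625,  0.59905044, -0.01834682]), 'moment': array([-0.03377526, -0.02561144,  0.01410713]), 'finger_gap': 93.48036896016657}
scene 43.68609310334688 252.53567549266984 187.7243070025721 [[-0.267, 0.829, -0.492, 1241.428], [0.964, 0.236, -0.126, 147.687], [0.012, -0.507, -0.862, 1442.575], [0.0, 0.0, 0.0, 1.0]]
chest [(np.float64(0.93), [75.0, 120.0, 76.0, 67.0]), (np.float64(0.75), [349.0, 145.0, 38.0, 48.0]), (np.float64(0.65), [166.0, 97.0, 58.0, 42.0]), (np.float64(0.55), [226.0, 189.0, 49.0, 40.0])]
knife [(np.float64(0.61), [357.0, 205.0, 14.0, 52.0])
[... 388 characters left out ...]
6048700136956 257.01913654219345 190.76459111777336 [[0.018, -0.994, 0.11, 250.16], [-1.0, -0.017, 0.004, -85.874], [-0.002, -0.11, -0.994, 1592.034], [0.0, 0.0, 0.0, 1.0]]
chest [(np.float64(0.9), [301.0, 231.0, 65.0, 56.0]), (np.float64(0.69), [363.0, 159.0, 65.0, 71.0]), (np.float64(0.63), [126.0, 214.0, 38.0, 49.0]), (np.float64(0.6), [222.0, 150.0, 46.0, 35.0])]
knife [(np.float64(0.55), [134.0, 147.0, 17.0, 54.0])]
stop [(np.float64(0.59), [198.0, 120.0, 77.0, 42.0])]
bed [(np.float64(0.79), [170.0, 96.0, 131.0, 115.0])]
coasters [(np.float64(0.3), [135.0, 150.0, 17.0, 52.0])]
tumbler [(np.float64(0.86), [101.0, 114.0, 37.0, 34.0])]
level [(np.float64(0.75), [337.0, 121.0, 20.0, 6.0])]
```

Run:
```python
import cv2
a=cv2.imread('pics/top0.png')[80:300,90:440]; b=cv2.imread('pics/scene0.png')
cv2.imwrite('pics/t1.png',cv2.resize(a,None,fx=2.25,fy=2.25,interpolation=2))
```

```text
(no output)
```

View pics/t1.png

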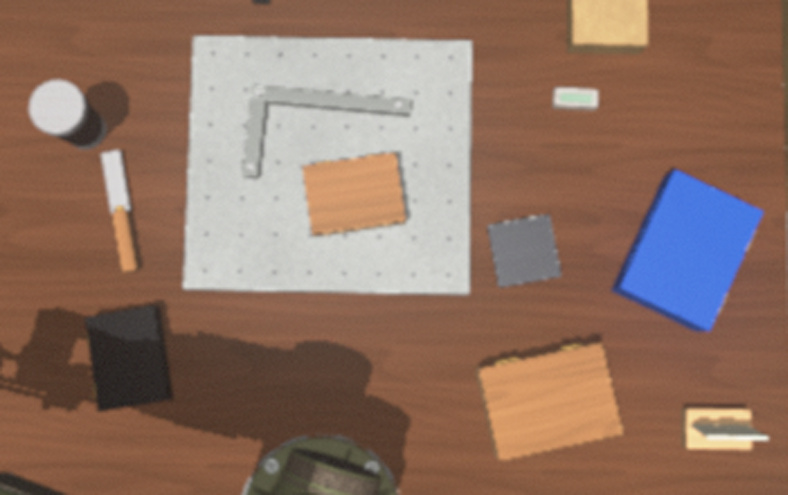

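View pics/scene0.png

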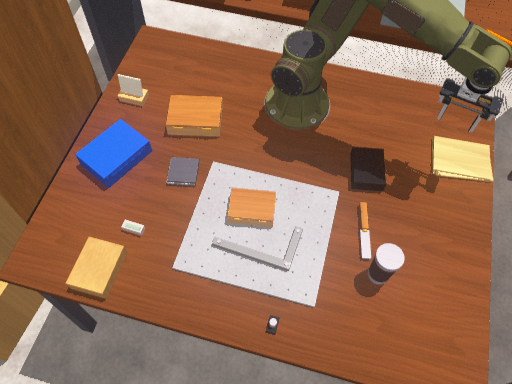

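The crops show the chest as the smaller wooden box on the bed, around crop px (355,193). The stop's corner is at (262,97), and the knife is at the left around (118,210), its blade towards +x and the tumbler just ahead of it. Next I'll fit poses by silhouette in both views.

```bash
cat >> h.py <<'E'
from scipy.optimize import minimize
# models: boxes (x0,x1,y0,y1,z0,z1)
M=dict(chest=[(-55,55,-75,75,0,46)],knife=[(-50,50,-12,12,0,26),(50,150,-15,15,12,15)],
 stop=[(55,80,-160,100,0,20),(-70,80,75,100,0,20)],bed=[(-210,210,-230,230,0,12)],coasters=[(-50,50,-50,50,0,24)],level=[(-15,15,-35,35,0,26)],tumbler=[(-35,35,-35,35,0,150)])
S=8
def render(c,boxes,p):
    m=np.zeros((384*2,512*2),np.uint8)
    cs,sn=np.cos(p[3]),np.sin(p[3])
    for b in boxes:
        V=np.array([[x,y,z] for x in b[:2] for y in b[2:4] for z in b[4:]],float)
        W=np.c_[p[0]+cs*V[:,0]-sn*V[:,1],p[1]+sn*V[:,0]+cs*V[:,1],p[2]+V[:,2]]
        h=cv2.convexHull((((proj(c,W)+.5)*2-.5)*2**S).round().astype(np.int32).reshape(-1,1,2))
        cv2.fillConvexPoly(m,h,255,cv2.LINE_AA,S)
    return cv2.resize(m,(512,384),interpolation=cv2.INTER_AREA)/255.
def fit(name,views,p0,freez=False):
    def cost(q):
        p=[q[0],q[1],q[3] if freez else p0[2],q[2]/100]; s=0
        for c,m in views:
            r=render(c,M[name],p); s+=1-np.minimum(r,m).sum()/np.maximum(r,m).sum()
        return s/len(views)
    q=[p0[0],p0[1],p0[3]*100]+([p0[2]] if freez else [])
    sim=np.array([q]+[np.array(q)+d for d in np.diag([15.,15.,15.,8.][:len(q)])])
    r=minimize(cost,q,method='Nelder-Mead',options=dict(initial_simplex=sim,xatol=.05,fatol=1e-5,maxiter=400))
    x=r.x; return [round(x[0],1),round(x[1],1),round(x[3] if freez else p0[2],1),round(x[2]/100,4)],round(r.fun,3)
def pick(name,c,p):
    ms=manip.silhouettes(name,c); r=render(c,M[name],p)
    return max(ms,key=lambda m:np.minimum(r,m['pixels']).sum()-.1*m['pixels'].sum())['pixels'].astype(float)
E
python3 - <<'E'
from h import *
t=manip.camera('top'); s=manip.camera('scene')
cr=lambda x,y,z: atz(t,90+x/2.25,80+y/2.25,z)
g={'chest':[*cr(355,193,58)[:2],12,-.15],'knife':[*cr(126,238,13)[:2],0,.1],'coasters':[*cr(525,248,24)[:2],0,-.1],'level':[*cr(576,97,26)[:2],0,0],'bed':[*cr(329,165,12)[:2],0,0]}
k=cr(262,97,32); g['stop']=[k[0]-67,k[1]-87,12,.08]; g['tumbler']=[*cr(57,108,150)[:2],0,0.]
for n,p in g.items():
    p=[float(x) for x in p]
    V=[]
    for c in (t,s):
        try: V.append((c,pick(n,c,p)))
        except Exception as e: print(n,e)
    print(n,np.round(p,2), fit(n,V,p), [fit(n,[v],p) for v in V], fit(n,V,p,True) if len(V)>1 else '')
E
```

```text
chest [ 5.0803e+02 -4.5740e+01  1.2000e+01 -1.5000e-01] ([np.float64(510.0), np.float64(-43.0), 12.0, np.float64(0.1697)], np.float64(0.046)) [([np.float64(510.3), np.float64(-44.2), 12.0, np.float64(0.1715)], np.float64(0.039)), ([np.float64(509.4), np.float64(-41.7), 12.0, np.float64(0.1628)], np.float64(0.043))] ([np.float64(510.0), np.float64(-42.9), np.float64(12.2), np.float64(0.1694)], np.float64(0.046))
knife [4.3559e+02 3.2366e+02 0.0000e+00 1.0000e-01] ([np.float64(432.9), np.float64(325.2), 0.0, np.float64(0.2119)], np.float64(0.159)) [([np.float64(433.0), np.float64(323.3), 0.0, np.float64(0.2185)], np.float64(0.164)), ([np.float64(430.9), np.float64(326.3), 0.0, np.float64(0.2073)], np.float64(0.132))] ([np.float64(432.5), np.float64(324.8), np.float64(1.1), np.float64(0.2139)], np.float64(0.16))
coasters [ 4.2940e+02 -3.1867e+02  0.0000e+00 -1.0000e-01] ([np.float64(427.2), np.float64(-317.9), 0.0, np.float64(0.2123)], np.float64(0.097)) [([np.float64(429.2), np.float64(-319.1), 0.0, np.float64(0.2207)], np.float64(0.094)), ([np.float64(425.7), np.float64(-316.8), 0.0, 
[... 1034 characters left out ...]
(-0.0769)], np.float64(0.127)) [([np.float64(603.2), np.float64(31.5), 12.0, np.float64(-0.0781)], np.float64(0.109)), ([np.float64(600.6), np.float64(34.2), 12.0, np.float64(-0.0686)], np.float64(0.123))] ([np.float64(602.3), np.float64(32.3), np.float64(14.1), np.float64(-0.0768)], np.float64(0.124))
tumbler [613.54 400.36   0.     0.  ] ([np.float64(618.4), np.float64(402.5), 0.0, np.float64(-0.5312)], np.float64(0.18)) [([np.float64(621.0), np.float64(403.6), 0.0, np.float64(-0.5909)], np.float64(0.152)), ([np.float64(612.5), np.float64(404.6), 0.0, np.float64(-0.4287)], np.float64(0.135))] ([np.float64(618.2), np.float64(400.9), np.float64(10.8), np.float64(-0.5632)], np.float64(0.163))
```

```bash
cat >> h.py <<'E'
ST=np.array([602.2,32.3]); SY=-.0769
def w(xs,ys):  # stop frame -> world
    c,s=np.cos(SY),np.sin(SY); return [ST[0]+c*xs-s*ys,ST[1]+s*xs+c*ys]
def deltas(*targets,start=None):  # chain of (x,y,z,yaw); each relative to the previous
    s=manip.read_state()
    if start is None: start=[*s['eef_pos'],s['eef_rot'][2]]
    p=np.array(start,float)
    print('at',np.round(p,2),'F',np.round(s['wrist_force'],1),'gap',round(s['finger_gap'],1),'t',round(s['clock'],2),'q',np.round(s['joints'],2))
    for t in targets:
        t=np.array(t,float); d=t-p; c,sn=np.cos(p[3]),np.sin(p[3])
        print('->',np.round(t,2),'d',np.round([c*d[0]+sn*d[1], sn*d[0]-c*d[1], -d[2]],1),'roll',round(-np.degrees((d[3]+np.pi)%(2*np.pi)-np.pi),1)); p=t
E
python3 - <<'E'
from h import *
Y=np.pi+SY
deltas((*w(-185,-83),213,Y),(*w(-185,-83),30,Y),(*w(-70,-83),30,Y),(*w(-110,-83),30,Y),(*w(-110,-83),110,Y),(*w(0,-190),110,Y-np.pi/2),(*w(0,-190),30,Y-np.pi/2),(*w(0,-90),30,Y-np.pi/2))
E
```

```text
at [120.46 536.63 213.43   2.92] F [ 0.3 -0.2  0.4] gap 94.0 t 1.6 q [ 1.28  0.3   1.52  0.    1.32 -0.07]
-> [411.37 -36.24 213.     3.06] d [-4.093e+02 -4.952e+02  4.000e-01] roll -8.2
-> [411.37 -36.24  30.     3.06] d [  0.   0. 183.] roll -0.0
-> [526.03 -45.08  30.     3.06] d [-115.    0.   -0.] roll -0.0
-> [486.15 -42.    30.     3.06] d [40. -0. -0.] roll -0.0
-> [486.15 -42.   110.     3.06] d [  0.   0. -80.] roll -0.0
-> [ 587.6  -157.14  110.      1.49] d [-110. -107.   -0.] roll 90.0
-> [ 587.6  -157.14   30.      1.49] d [ 0.  0. 80.] roll -0.0
-> [595.29 -57.43  30.     1.49] d [100.  -0.  -0.] roll -0.0
```

Call:
send_rows(
  series=[
    [[1,-50,-60,0,-1],[1,-100,-120,0,-2],[1,-200,-240,0,-4],[1,-200,-240,0,-4],[1,-300,-360,0,-6],[1,-300,-360,0,-6],[1,-409,-495,0,-8.2],[1,-409,-495,0,-8.2],[1,-409,-495,0,-8.2],[1,-409,-495,0,-8.2]],
  ],
)

```text
clock: 2.6
eef_pos: [347.7, 89.1, 213.9]
eef_rot: [3.141, 0.001, 3.064]
wrist_force: [1.8, 0.9, 0.3]
finger_gap: 94.2
```

Call:
send_rows(
  series=[
    [[1,-73,-120,0,0],[1,-73,-120,0,0],[1,-73,-120,0,0],[1,-73,-120,0,0],[1,-73,-120,45,0],[1,-73,-120,90,0],[1,-73,-120,135,0],[1,-73,-120,183,0],[1,-73,-120,183,0],[1,-73,-120,183,0]],
  ],
)

```text
clock: 3.6
eef_pos: [410.9, -33.9, 31.5]
eef_rot: [3.141, -0.001, 3.064]
wrist_force: [-0.2, -0.5, 0.5]
finger_gap: 93.7
```

Run:
```python
from h import *
Y=np.pi+SY
deltas((*w(-185,-83),30,Y),(*w(-70,-83),30,Y))
```

```text
at [410.88 -33.92  31.47   3.06] F [-0.2 -0.5  0.5] gap 93.7 t 3.6 q [-0.17  0.27  2.06  0.    0.82 -1.66]
-> [411.37 -36.24  30.     3.06] d [-0.7 -2.3  1.5] roll -0.0
-> [526.03 -45.08  30.     3.06] d [-115.    0.   -0.] roll -0.0
```

Call:
send_rows(
  series=[
    [[1,-12,-2,1,0],[1,-24,-2,1,0],[1,-36,-2,1,0],[1,-48,-2,1,0],[1,-60,-2,1,0],[1,-72,-2,1,0],[1,-84,-2,1,0],[1,-96,-2,1,0],[1,-107,-2,1,0],[1,-111,-2,1,0]],
  ],
)

```text
clock: 4.6
eef_pos: [522.5, -44.8, 32.8]
eef_rot: [-3.141, 0.003, 3.064]
wrist_force: [-11.7, 0.1, 8.7]
finger_gap: 93.9
```

Run:
```python
from h import *
Y=np.pi+SY
deltas((*w(-63,-83),30,Y))
t=manip.camera('top'); s=manip.camera('scene')
p=[590,-45,12,SY]; V=[]
for c in (t,s):
    try: V.append((c,pick('chest',c,p)))
    except Exception as e: print(e)
print([fit('chest',[v],p) for v in V],w(0,-83))
```

```text
at [522.49 -44.79  32.77   3.06] F [-11.7   0.1   8.7] gap 93.9 t 4.6 q [-0.16  0.47  1.75 -0.    0.92 -1.65]
-> [533.01 -45.61  30.     3.06] d [-10.6  -0.    2.8] roll -0.0
[([np.float64(606.9), np.float64(-64.3), 12, np.float64(-0.1342)], np.float64(0.789)), ([np.float64(587.9), np.float64(-60.9), 12, np.float64(-0.0847)], np.float64(0.031))] [np.float64(595.823588939953), np.float64(-50.454706101788005)]
```

Call:
send_rows(
  series=[
    [[1,-2,0,1,0],[1,-4,0,1,0],[1,-6,0,2,0],[1,-6,0,2,0]],
  ],
)

```text
clock: 5.2
eef_pos: [526.7, -45.2, 28.2]
eef_rot: [3.142, -0.001, 3.064]
wrist_force: [-7.0, 0.6, 6.0]
finger_gap: 94.0
```

Call:
send_rows(
  series=[
    [[1,-2,0,-1,0],[1,-3,0,-1,0],[1,-4,0,-1,0],[1,-4,0,-1,0]],
  ],
)

```text
clock: 5.6
eef_pos: [529.9, -45.5, 28.8]
eef_rot: [3.142, -0.003, 3.064]
wrist_force: [-15.2, 1.2, 9.9]
finger_gap: 94.2
```

Call:
send_rows(
  series=[
    [[1,-1,0,-1,0],[1,-2,0,-1,0],[1,-2,0,-1,0]],
  ],
)

```text
clock: 5.9
eef_pos: [530.0, -45.7, 28.8]
eef_rot: [-3.141, -0.008, 3.065]
wrist_force: [-24.5, -1.8, 10.3]
finger_gap: 94.2
```

Run:
```python
from h import *
Y=np.pi+SY
deltas((*w(-63,-83),30,Y))
t=manip.camera('top'); s=manip.camera('scene')
p=[595,-61,12,SY]; V=[]
for c in (s,t):
    V.append((c,pick('chest',c,p)))
print([fit('chest',[v],p) for v in V],w(0,-94))
```

```text
at [529.96 -45.7   28.81   3.06] F [-24.5  -1.8  10.3] gap 94.2 t 5.9 q [-0.15  0.49  1.73 -0.    0.93 -1.65]
-> [533.01 -45.61  30.     3.06] d [-3.   0.3 -1.2] roll 0.0
[([np.float64(589.7), np.float64(-60.9), 12, np.float64(-0.0865)], np.float64(0.074)), ([np.float64(595.0), np.float64(-61.0), 12, np.float64(-0.0769)], np.float64(1.0))] [np.float64(594.9785224139226), np.float64(-61.422197271904494)]
```

Run:
```python
from h import *
Y=np.pi+SY
deltas((*w(-100,-83),30,Y),(*w(-100,-83),100,Y),(*w(-3,-205),100,Y-np.pi/2),(*w(-3,-205),30,Y-np.pi/2),(*w(-3,-110),30,Y-np.pi/2))
```

```text
at [529.96 -45.7   28.81   3.06] F [-23.8  -2.    9.5] gap 94.1 t 6.1 q [-0.15  0.49  1.73 -0.    0.93 -1.65]
-> [496.12 -42.77  30.     3.06] d [34.   0.3 -1.2] roll 0.0
-> [496.12 -42.77 100.     3.06] d [  0.   0. -70.] roll -0.0
-> [ 583.46 -171.86  100.      1.49] d [ -97. -122.   -0.] roll 90.0
-> [ 583.46 -171.86   30.      1.49] d [ 0.  0. 70.] roll -0.0
-> [590.76 -77.14  30.     1.49] d [95.  0. -0.] roll -0.0
```

Call:
send_rows(
  series=[
    [[1,20,0,0,0],[1,34,0,-30,0],[1,34,0,-72,0],[0.8,20,-20,-72,8],[0.6,0,-40,-72,16],[0.5,-20,-60,-72,24],[0.5,-40,-80,-72,32],[0.5,-63,-100,-72,40],[0.5,-63,-122,-72,48],[0.5,-63,-122,-72,56]],
  ],
)

```text
clock: 7.1
eef_pos: [586.9, -174.7, 101.6]
eef_rot: [3.141, 0.001, 2.079]
wrist_force: [-0.3, 0.6, -1.0]
finger_gap: 47.0
```

Run:
```python
from h import *
Y=np.pi+SY
deltas((*w(-3,-205),100,Y-np.pi/2))
```

```text
at [ 586.87 -174.69  101.61    2.08] F [-0.3  0.6 -1. ] gap 47.0 t 7.1 q [-0.35  0.54  1.45 -0.    1.15 -0.86]
-> [ 583.46 -171.86  100.      1.49] d [ 4.1 -1.6  1.6] roll 33.5
```

Call:
send_rows(
  series=[
    [[0.5,4,-2,0,8.5],[0.5,4,-2,0,17],[0.5,4,-2,0,25.5],[0.5,4,-2,0,33.5],[0.5,4,-2,35,33.5],[0.5,4,-2,72,33.5],[0.5,4,-2,72,33.5]],
  ],
)

```text
clock: 7.8
eef_pos: [580.7, -169.1, 25.6]
eef_rot: [-3.135, -0.002, 1.502]
wrist_force: [-1.2, -0.0, 1.1]
finger_gap: 47.1
```

Call:
send_rows(
  series=[
    [[0.5,10,0,0,0],[0.5,22,0,0,0],[0.5,34,0,0,0],[0.5,46,0,0,0],[0.5,58,0,0,0],[0.5,70,0,0,0],[0.5,82,0,0,0],[0.5,94,0,0,0],[0.5,104,0,0,0],[0.5,104,0,0,0]],
  ],
)

```text
clock: 8.8
eef_pos: [590.9, -64.6, 31.3]
eef_rot: [3.139, 0.0, 1.503]
wrist_force: [0.1, 0.7, 0.1]
finger_gap: 47.2
```

Run:
```python
from h import *
Y=np.pi+SY
deltas((*w(-3,-83),30,Y-np.pi/2))
t=manip.camera('top'); s=manip.camera('scene')
p=[600,16,12,SY]; V=[]
save(s,'s2');save(t,'t2')
for c in (s,t):
    V.append((c,pick('chest',c,p)))
print([fit('chest',[v],p) for v in V])
```

```text
at [590.93 -64.56  31.33   1.5 ] F [0.1 0.7 0.1] gap 47.2 t 8.8 q [-0.17  0.6   1.55 -0.    0.99 -0.1 ]
-> [592.83 -50.22  30.     1.49] d [14.4  0.9  1.3] roll 0.5
[([np.float64(594.5), np.float64(21.7), 12, np.float64(0.0052)], np.float64(0.151)), ([np.float64(610.8), np.float64(26.6), 12, np.float64(0.1046)], np.float64(0.595))]
```

Run:
```python
import cv2,numpy as np
a=cv2.imread('pics/s2.png')[140:320,170:350]; b=cv2.imread('pics/t2.png')[85:220,160:310]
r=lambda i:cv2.resize(i,(400,400),interpolation=2)
cv2.imwrite('pics/v3.png',np.hstack([r(a),r(b)]))
```

```text
(no output)
```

View pics/v3.png

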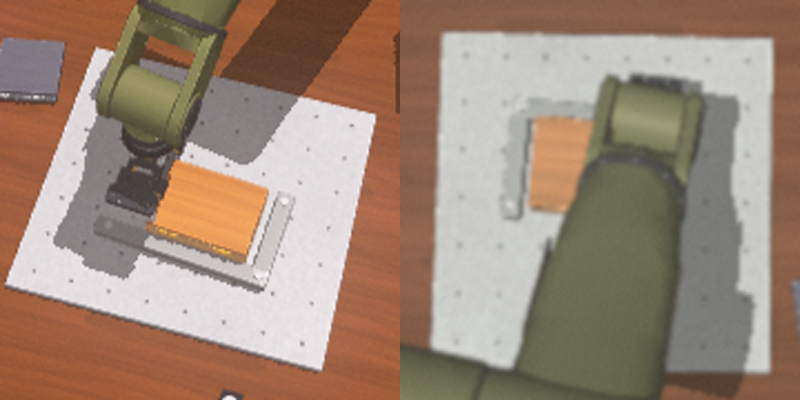

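The picture shows the box along the far arm, with a gap of a few mm to the side arm (left panel px ~270,210). I'll keep pushing along +y.

Call:
send_rows(
  series=[
    [[0.5,4,0,1,0],[0.5,8,0,1,0],[0.5,10,0,1,0],[0.5,10,0,1,0]],
  ],
)

```text
clock: 9.4
eef_pos: [591.0, -56.6, 28.9]
eef_rot: [3.141, 0.001, 1.501]
wrist_force: [0.9, -4.2, 2.7]
finger_gap: 46.8
```

Call:
send_rows(
  series=[
    [[0.5,1,0,0,0],[0.5,2,0,0,0],[0.5,2,0,0,0]],
  ],
)

```text
clock: 9.7
eef_pos: [591.1, -54.8, 28.9]
eef_rot: [3.141, 0.001, 1.501]
wrist_force: [-0.0, -5.6, 4.0]
finger_gap: 47.2
```

Call:
send_rows(
  series=[
    [[0.5,1,0,0,0],[0.5,2,0,0,0],[0.5,2,0,0,0]],
  ],
)

```text
clock: 10.0
eef_pos: [591.3, -52.8, 28.9]
eef_rot: [3.141, 0.001, 1.501]
wrist_force: [-1.9, -6.4, 3.9]
finger_gap: 46.8
```

Call:
send_rows(
  series=[
    [[0.5,1,0,0,0],[0.5,2,0,0,0],[0.5,2,0,0,0]],
  ],
)

```text
clock: 10.3
eef_pos: [591.4, -50.8, 28.9]
eef_rot: [3.141, 0.001, 1.501]
wrist_force: [-0.7, -7.1, 4.1]
finger_gap: 46.7
```

Call:
send_rows(
  series=[
    [[0.5,1,0,0,0],[0.5,2,0,0,0],[0.5,2,0,0,0]],
  ],
)

```text
clock: 10.6
eef_pos: [591.3, -50.5, 28.9]
eef_rot: [3.141, 0.003, 1.501]
wrist_force: [-4.3, -18.2, 5.8]
finger_gap: 46.9
```

Call:
send_rows(
  series=[
    [[0.5,1,0,0,0],[0.5,2,0,0,0],[0.5,2,0,0,0]],
  ],
)

```text
clock: 10.9
eef_pos: [591.1, -50.3, 28.9]
eef_rot: [3.142, 0.005, 1.5]
wrist_force: [-8.2, -30.7, 5.8]
finger_gap: 47.1
```

Run:
```python
from h import *
Y=np.pi+SY
deltas((*w(-3,-115),30,Y-np.pi/2),(*w(-3,-115),100,Y-np.pi/2),(*w(-100,0),100,Y),(*w(-100,0),30,Y),(*w(-66,0),30,Y))
p=w(-3,-115)
deltas((*w(-100,0),100,Y-np.pi/2))
```

```text
at [591.07 -50.29  28.92   1.5 ] F [ -8.2 -30.7   5.8] gap 47.1 t 10.9 q [-0.14  0.6   1.55 -0.01  0.99 -0.07]
-> [590.37 -82.13  30.     1.49] d [-31.8   1.6  -1.1] roll 0.4
-> [590.37 -82.13 100.     1.49] d [  0.   0. -70.] roll -0.0
-> [502.5   39.98 100.     3.06] d [115. -97.  -0.] roll -90.0
-> [502.5   39.98  30.     3.06] d [ 0.  0. 70.] roll -0.0
-> [536.4   37.37  30.     3.06] d [-34.   0.  -0.] roll -0.0
at [591.07 -50.29  28.92   1.5 ] F [ -8.2 -30.7   5.8] gap 47.1 t 10.9 q [-0.14  0.6   1.55 -0.01  0.99 -0.07]
-> [502.5   39.98 100.     1.49] d [ 83.8 -94.7 -71.1] roll 0.4
```

Call:
send_rows(
  series=[
    [[0.5,-15,0,0,0],[0.5,-32,0,-20,0],[0.5,-32,0,-71,0],[0.7,-5,-20,-71,-8],[0.9,20,-40,-71,-16],[1,50,-60,-71,-24],[1,84,-80,-71,-32],[1,84,-95,-71,-40],[1,84,-95,-71,-48],[1,84,-95,-71,-56]],
  ],
)

```text
clock: 11.9
eef_pos: [502.0, 44.6, 99.5]
eef_rot: [3.141, -0.0, 2.486]
wrist_force: [0.5, -0.1, -0.1]
finger_gap: 93.7
```

Run:
```python
from h import *
Y=np.pi+SY
deltas((*w(-100,0),100,Y),(*w(-100,0),30,Y),(*w(-70,0),30,Y))
```

```text
at [502.04  44.64  99.53   2.49] F [ 0.5 -0.1 -0.1] gap 93.7 t 11.9 q [ 0.02  0.33  1.77  0.    1.04 -0.9 ]
-> [502.5   39.98 100.     3.06] d [-3.2 -3.4 -0.5] roll -33.2
-> [502.5   39.98  30.     3.06] d [ 0.  0. 70.] roll -0.0
-> [532.41  37.68  30.     3.06] d [-30.   0.  -0.] roll -0.0
```

Call:
send_rows(
  series=[
    [[1,-3,-3,0,-8.4],[1,-3,-3,0,-16.8],[1,-3,-3,0,-25],[1,-3,-3,0,-33.2],[1,-3,-3,35,-33.2],[1,-3,-3,70,-33.2],[1,-3,-3,70,-33.2],[1,-3,-3,70,-33.2]],
  ],
)

```text
clock: 12.7
eef_pos: [503.0, 40.0, 30.0]
eef_rot: [3.141, -0.001, 3.059]
wrist_force: [1.4, 0.2, 1.2]
finger_gap: 94.0
```

Call:
send_rows(
  series=[
    [[1,-10,0,0,0],[1,-20,0,0,0],[1,-26,0,0,0],[1,-28,0,0,0],[1,-30,0,0,0],[1,-30,0,0,0]],
  ],
)

```text
clock: 13.3
eef_pos: [532.9, 37.5, 29.5]
eef_rot: [-3.142, -0.0, 3.059]
wrist_force: [-0.3, -1.0, 0.6]
finger_gap: 94.1
```

Call:
send_rows(
  series=[
    [[1,-1,0,0,0],[1,-2,0,0,0],[1,-2,0,0,0]],
  ],
)

```text
clock: 13.6
eef_pos: [534.5, 37.4, 29.4]
eef_rot: [-3.142, -0.001, 3.059]
wrist_force: [-2.1, 0.5, 1.6]
finger_gap: 93.9
```

Call:
send_rows(
  series=[
    [[1,-1,0,0,0],[1,-2,0,0,0],[1,-2,0,0,0]],
  ],
)

```text
clock: 13.9
eef_pos: [535.7, 37.5, 29.4]
eef_rot: [-3.142, -0.003, 3.059]
wrist_force: [-10.7, 1.4, 7.3]
finger_gap: 93.9
```

Call:
send_rows(
  series=[
    [[1,-1,0,0,0],[1,-2,0,0,0],[1,-2,0,0,0]],
  ],
)

```text
clock: 14.2
eef_pos: [535.8, 37.5, 29.3]
eef_rot: [-3.141, -0.008, 3.06]
wrist_force: [-25.6, 0.7, 18.4]
finger_gap: 93.7
```

Run:
```python
from h import *
Y=np.pi+SY
deltas((*w(-95,0),29,Y),(*w(-95,0),110,Y),(452.2,329.2,110,.213+np.pi),(452.2,329.2,11,.213+np.pi))
deltas((452.2,329.2,110,.213+np.pi))
```

```text
at [535.83  37.46  29.26   3.06] F [-25.6   0.7  18.4] gap 93.7 t 14.2 q [ 0.    0.5   1.71  0.    0.94 -1.49]
-> [507.48  39.6   29.     3.06] d [28.4 -0.2  0.3] roll -0.3
-> [507.48  39.6  110.     3.06] d [  0.   0. -81.] roll -0.0
-> [452.2  329.2  110.     3.35] d [ 77.4 284.5  -0. ] roll -16.6
-> [452.2  329.2   11.     3.35] d [-0.  0. 99.] roll -0.0
at [535.83  37.46  29.26   3.06] F [-25.6   0.7  18.4] gap 93.7 t 14.2 q [ 0.    0.5   1.71  0.    0.94 -1.49]
-> [452.2  329.2  110.     3.35] d [107.1 284.  -80.7] roll -16.9
```

Call:
send_rows(
  series=[
    [[1,15,0,0,0],[1,30,0,-30,0],[1,35,10,-75,0],[1,50,50,-81,-3],[1,65,95,-81,-6],[1,80,140,-81,-9],[1,95,185,-81,-12],[1,107,230,-81,-15],[1,107,275,-81,-17],[1,107,284,-81,-17]],
  ],
)

```text
clock: 15.2
eef_pos: [455.2, 332.6, 110.5]
eef_rot: [3.141, 0.001, -2.923]
wrist_force: [-0.5, -0.2, 0.0]
finger_gap: 94.1
```

Run:
```python
from h import *
deltas((452.2,329.2,110,.213+np.pi))
t=manip.camera('top'); s=manip.camera('scene'); st=manip.read_state(); wr=manip.camera('wrist')
save(s,'s4');save(t,'t4'); save(wr,'w4')
p=[600,30,12,SY]; V=[(c,pick('chest',c,p)) for c in (t,s)]
print([fit('chest',[v],p) for v in V], fit('chest',V,p))
ps=[(c,pick('stop',c,[602,32,12,SY])) for c in (t,s)]
def hide(V,ST): pass
print([m['rect'] for m in manip.find_in('knife',s)],[m['rect'] for m in manip.find_in('knife',wr)])
print(wr['vfov'],wr['cx'],wr['cy'],np.round(wr['T_tool_cam'],3).tolist())
a=s['img'][150:310,170:400,::-1]; b=t['img'][85:220,100:310,::-1]
r=lambda i:cv2.resize(i,(400,300),interpolation=2)
cv2.imwrite('pics/v4.png',np.vstack([np.hstack([r(a),r(b)]),np.hstack([r(wr['img'][:,:,::-1]),r(wr['img'][:,:,::-1])*0])]))
```

```text
at [455.2  332.62 110.48  -2.92] F [-0.5 -0.2  0. ] gap 94.1 t 15.2 q [ 0.57  0.43  1.59  0.    1.12 -1.22]
-> [452.2  329.2  110.     3.35] d [ 3.7 -2.7  0.5] roll 0.3
[([np.float64(602.5), np.float64(31.6), 12, np.float64(-0.0915)], np.float64(0.063)), ([np.float64(595.5), np.float64(33.1), 12, np.float64(-0.078)], np.float64(0.087))] ([np.float64(601.2), np.float64(32.3), 12, np.float64(-0.0885)], np.float64(0.082))
[[239.7, 214.5, 56.6, 46.7], [360.1, 205.0, 10.4, 54.5]] [[238.9, 119.2, 31.0, 174.5]]
65.70646984690485 252.94686169662066 195.53453767123455 [[0.0, -0.967, -0.253, 73.666], [1.0, 0.0, 0.0, 1.209], [-0.0, -0.253, 0.967, -170.943], [0.0, 0.0, 0.0, 1.0]]
```

View pics/v4.png

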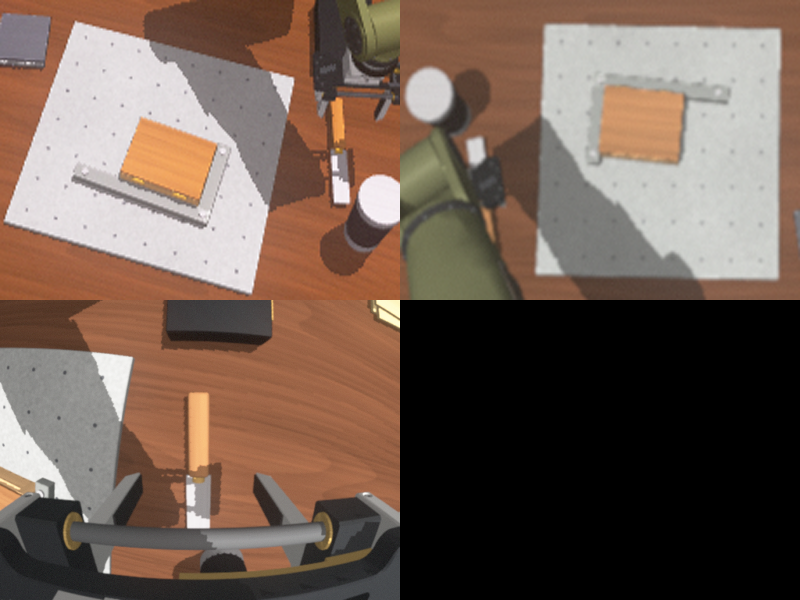

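The box looks flush in the corner. The wrist view shows the knife straight between the jaws, and the handle's rear end at wrist px (255,119) gives a grip offset of +4 mm in tool x. I'll descend and grip.

Call:
send_rows(
  series=[
    [[1,4,1,40,0],[1,4,1,70,0],[1,4,1,90,0],[1,4,1,97,0],[1,4,1,97,0],[1,4,1,97,0]],
  ],
)

```text
clock: 16.25
eef_pos: [452.2, 329.2, 14.6]
eef_rot: [3.141, 0.001, -2.928]
wrist_force: [0.7, 0.3, 0.7]
finger_gap: 94.0
```

Call:
send_rows(
  series=[
    [[1,0,1,3,0],[0.1,0,1,3,0],[0.1,0,1,3,0],[0.1,0,1,3,0],[0.1,0,1,3,0],[0.1,0,1,3,0],[0.1,0,1,3,0],[0.1,0,1,3,0],[0.1,0,1,3,0]],
  ],
  newtons=50,
)

```text
clock: 17.15
eef_pos: [451.3, 330.0, 10.4]
eef_rot: [-3.142, -0.0, -2.928]
wrist_force: [-0.2, 0.4, -0.1]
finger_gap: 33.2
```

Call:
send_rows(
  series=[
    [[0.1,0,0,0,0],[0.1,0,0,0,0],[0.1,0,0,0,0],[0.1,0,0,0,0]],
  ],
  newtons=55,
)

```text
clock: 17.55
eef_pos: [451.4, 330.0, 10.5]
eef_rot: [3.142, 0.0, -2.928]
wrist_force: [0.2, 1.1, 0.8]
finger_gap: 23.7
```

Run:
```python
from h import *
Y=np.pi+SY
# knife tip 130 ahead of grip along +x'; tcp = grip. approach tip at x'=-55-45 => tcp -230
deltas((451.3,330,90,.213+np.pi),(*w(-235,0),90,Y),(*w(-235,0),44,Y))
```

```text
at [451.35 330.02  10.47  -2.93] F [0.2 1.1 0.8] gap 23.7 t 17.55 q [ 0.57  0.57  1.66  0.    0.91 -1.22]
-> [451.3  330.    90.     3.35] d [  0.1  -0.  -79.5] roll 0.0
-> [367.89  50.35  90.     3.06] d [ 140.6 -255.7   -0. ] roll 16.6
-> [367.89  50.35  44.     3.06] d [ 0.  0. 46.] roll -0.0
```

Call:
send_rows(
  series=[
    [[0.1,0,0,-30,0],[0.1,0,0,-70,0],[0.1,10,-20,-80,2],[0.1,30,-55,-80,4],[0.1,55,-100,-80,7],[0.1,80,-145,-80,10],[0.1,105,-190,-80,13],[0.1,130,-235,-80,15],[0.1,141,-256,-80,16.6],[0.1,141,-256,-80,16.6]],
  ],
)

```text
clock: 18.55
eef_pos: [367.0, 47.7, 90.5]
eef_rot: [-3.141, -0.0, 3.061]
wrist_force: [-0.1, 0.0, -0.5]
finger_gap: 23.7
```

Run:
```python
from h import *
Y=np.pi+SY
deltas((*w(-235,0),90,Y),(*w(-235,0),44,Y))
t=manip.camera('top'); s=manip.camera('scene'); wr=manip.camera('wrist')
save(s,'s5');save(wr,'w5');save(t,'t5')
a=s['img'][110:290,180:360,::-1]
cv2.imwrite('pics/v5.png',np.hstack([cv2.resize(a,(400,400),interpolation=2),cv2.resize(wr['img'][:,56:-56,::-1],(400,400))]))
```

```text
at [366.97  47.65  90.54   3.06] F [-0.1  0.  -0.5] gap 23.7 t 18.55 q [ 0.03  0.06  2.12 -0.    0.96 -1.46]
-> [367.89  50.35  90.     3.06] d [-0.7  2.8  0.5] roll -0.2
-> [367.89  50.35  44.     3.06] d [ 0.  0. 46.] roll -0.0
```

View pics/v5.png

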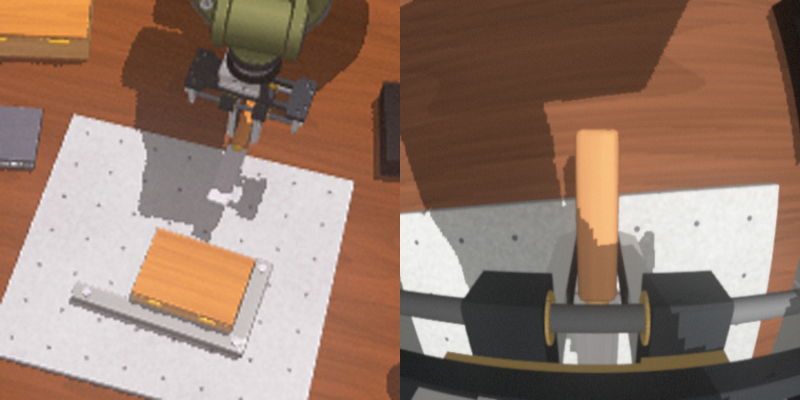

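The knife is held straight ahead. The blade tip shows at scene crop px ~(222,192), in front of the box. I'll check that against the predicted tip position.

Run:
```python
from h import *
s=manip.camera('scene');t=manip.camera('top'); st=manip.read_state(); e=st['eef_pos']; y=st['eef_rot'][2]-np.pi
u=np.array([np.cos(y),np.sin(y),0]);v=np.array([-u[1],u[0],0])
for c,n in((s,'s'),(t,'t')):
    P=[e+130*u+15*v+[0,0,3],e+130*u-15*v+[0,0,3],e+30*u+15*v+[0,0,3],e+30*u-15*v+[0,0,3]]
    q=proj(c,np.array(P)); print(n,q.round(1).tolist())
    im=c['img'][:,:,::-1].copy(); k=q[:2].mean(0).astype(int)
    im=cv2.resize(im[k[1]-35:k[1]+35,k[0]-35:k[0]+35],(400,400),interpolation=1)
    for x in q: cv2.circle(im,tuple(((x-k+35.5)*400/70).astype(int)),3,(0,0,255),-1)
    globals()['i'+n]=im
cv2.imwrite('pics/v6.png',np.hstack([globals()['is'],it]))
```

```text
s [[281.9, 202.4], [273.0, 199.6], [291.2, 177.6], [282.6, 174.9]]
t [[218.1, 166.2], [226.8, 167.0], [215.2, 194.8], [223.9, 195.6]]
```

View pics/v6.png

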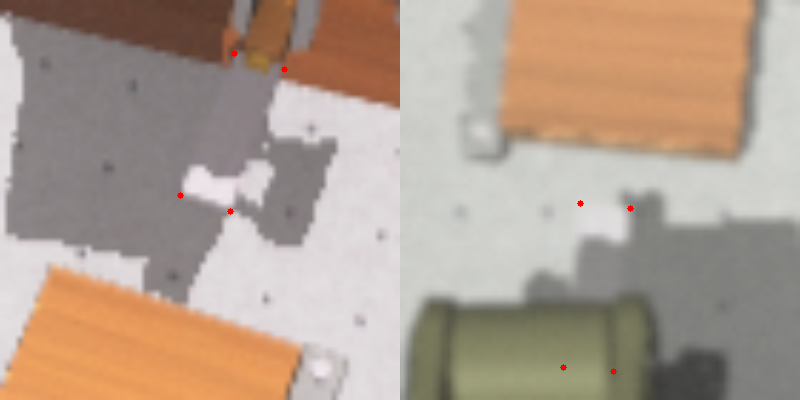

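The overlay of the predicted tip corners (red) matches the blade tip in both views to about 1 px, so the knife is level. I'll lower to slot height and insert.

Call:
send_rows(
  series=[
    [[0.1,0,3,20,-0.2],[0.1,0,3,40,-0.2],[0.1,0,3,46,-0.2],[0.1,0,3,46,-0.2],[0.1,0,3,46,-0.2]],
  ],
)

```text
clock: 19.3
eef_pos: [368.4, 53.2, 45.0]
eef_rot: [3.142, 0.0, 3.07]
wrist_force: [1.4, -0.9, -1.5]
finger_gap: 23.5
```

Run:
```python
from h import *
deltas((*w(-190,0),44,np.pi+SY),(*w(-160,0),44,np.pi+SY))
```

```text
at [368.44  53.2   44.98   3.07] F [ 1.4 -0.9 -1.5] gap 23.5 t 19.3 q [ 0.04  0.16  2.15  0.    0.83 -1.45]
-> [412.76  46.9   44.     3.06] d [-44.7  -3.1   1. ] roll 0.3
-> [442.67  44.59  44.     3.06] d [-30.   0.  -0.] roll -0.0
```

Call:
send_rows(
  series=[
    [[0.1,-15,-2,1,0.3],[0.1,-30,-3,1,0.3],[0.1,-45,-3,1,0.3],[0.1,-45,-3,1,0.3],[0.1,-45,-3,1,0.3]],
  ],
)

```text
clock: 19.8
eef_pos: [412.5, 46.8, 43.8]
eef_rot: [3.142, 0.0, 3.064]
wrist_force: [-0.4, -1.0, -1.6]
finger_gap: 23.7
```

Call:
send_rows(
  series=[
    [[0.1,-4,0,0,0],[0.1,-8,0,0,0],[0.1,-12,0,0,0],[0.1,-12,0,0,0]],
  ],
)

```text
clock: 20.2
eef_pos: [425.1, 45.7, 43.5]
eef_rot: [3.142, 0.0, 3.064]
wrist_force: [-0.2, -0.0, -1.4]
finger_gap: 23.5
```

Call:
send_rows(
  series=[
    [[0.1,-5,0,0,0],[0.1,-10,0,0,0],[0.1,-18,0,0,0],[0.1,-18,0,0,0]],
  ],
)

```text
clock: 20.6
eef_pos: [443.7, 44.2, 43.5]
eef_rot: [3.142, 0.001, 3.064]
wrist_force: [-1.3, 0.3, -0.9]
finger_gap: 23.7
```

Call:
send_rows(
  series=[
    [[0.1,0,0,-4,0],[0.1,0,0,-8,0],[0.1,-1,0,-13,0],[0.1,-1,0,-17,0],[0.1,-2,0,-21,0],[0.1,-3,0,-25,0],[0.1,-4,0,-29,0],[0.1,-4,0,-29,0]],
  ],
  newtons=60,
)

```text
clock: 21.4
eef_pos: [447.1, 44.0, 73.0]
eef_rot: [3.141, 0.001, 3.064]
wrist_force: [-0.3, 1.0, -1.5]
finger_gap: 23.5
```

Run:
```python
from h import *
deltas()
s=manip.camera('scene');t=manip.camera('top')
r=lambda i:cv2.resize(i[:,:,::-1],(400,400),interpolation=2)
cv2.imwrite('pics/v7.png',np.hstack([r(s['img'][140:270,205:335]),r(t['img'][100:220,175:295])]))
```

```text
at [447.07  44.04  73.02   3.06] F [-0.3  1.  -1.5] gap 23.5 t 21.4 q [ 0.02  0.26  1.94 -0.    0.94 -1.48]
```

View pics/v7.png

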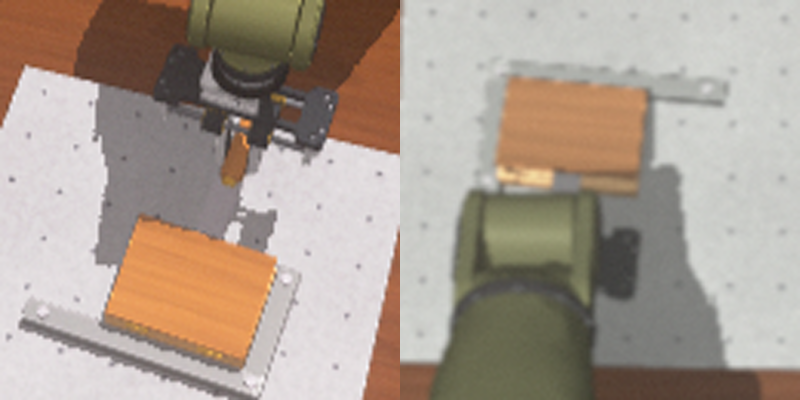

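The top view shows the front wall emerging under the lid's front edge (right panel px ~(560,178)), so the lid has been lifted by the blade. I'll continue the arc.

Call:
send_rows(
  series=[
    [[0.1,-2,0,-6,0],[0.1,-5,0,-14,0],[0.1,-10,0,-22,0],[0.1,-15,0,-29,0],[0.1,-21,0,-36,0],[0.1,-28,0,-41,0],[0.1,-35,0,-46,0],[0.1,-42,0,-50,0],[0.1,-50,0,-54,0],[0.1,-50,0,-54,0]],
  ],
)

```text
clock: 22.5
eef_pos: [497.6, 40.0, 126.9]
eef_rot: [3.142, 0.001, 3.064]
wrist_force: [-0.5, 0.1, -2.3]
finger_gap: 23.6
```

Call:
send_rows(
  series=[
    [[0.1,-8,0,-2,0],[0.1,-16,0,-3,0],[0.1,-24,0,-3,0],[0.1,-30,0,-3,0],[0.1,-36,0,-3,0],[0.1,-42,0,-3,0],[0.1,-47,0,-3,0],[0.1,-50,0,-3,0],[0.1,-50,0,-3,0]],
  ],
)

```text
clock: 23.4
eef_pos: [546.6, 36.2, 129.4]
eef_rot: [-3.142, 0.0, 3.064]
wrist_force: [-0.5, -0.2, -1.4]
finger_gap: 23.2
```

Run:
```python
from h import *
deltas()
s=manip.camera('scene');t=manip.camera('top')
r=lambda i:cv2.resize(i[:,:,::-1],(400,400),interpolation=2)
cv2.imwrite('pics/v8.png',np.hstack([r(s['img'][140:290,205:355]),r(t['img'][70:220,165:315])]))
```

```text
at [546.62  36.23 129.37   3.06] F [-0.5 -0.2 -1.4] gap 23.2 t 23.4 q [-0.    0.38  1.62 -0.    1.14 -1.49]
```

View pics/v8.png

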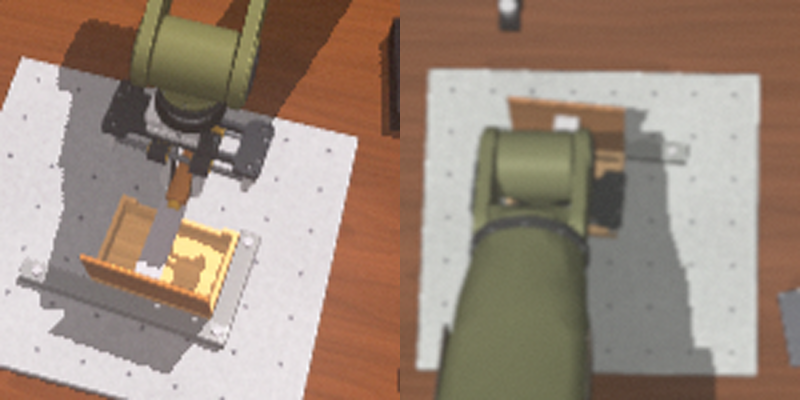

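The lid now leans back past upright: tip geometry gives about 1.8 rad, and in the scene panel the lid edge is at px (85,260)-(210,310). I'll withdraw the knife and return it to its original spot on the table.

Call:
send_rows(
  series=[
    [[0.1,20,0,0,0],[0.1,45,0,0,0],[0.1,75,0,0,0],[0.1,110,0,0,0],[0.1,145,0,0,0],[0.1,170,0,0,0],[0.1,170,0,0,0]],
  ],
)

```text
clock: 24.2
eef_pos: [374.8, 49.7, 129.6]
eef_rot: [3.142, 0.0, 3.064]
wrist_force: [0.0, 0.2, -0.0]
finger_gap: 23.7
```

Run:
```python
from h import *
deltas((451,330,129,.213+np.pi),(451,330,11,.213+np.pi))
```

```text
at [374.76  49.68 129.64   3.06] F [ 0.   0.2 -0. ] gap 23.7 t 24.2 q [ 0.03  0.01  2.07  0.    1.06 -1.46]
-> [451.   330.   129.     3.35] d [-54.4 285.4   0.6] roll -16.6
-> [451.   330.    11.     3.35] d [ -0.   0. 118.] roll -0.0
```

Call:
send_rows(
  series=[
    [[0.1,0,30,0,0],[0.1,0,70,0,-2],[0.1,-5,115,0,-5],[0.1,-15,160,0,-8],[0.1,-25,205,0,-11],[0.1,-40,245,0,-14],[0.1,-54,285,0,-16.6],[0.1,-54,285,0,-16.6],[0.1,-54,285,30,-16.6],[0.1,-54,285,60,-16.6]],
  ],
)

```text
clock: 25.2
eef_pos: [453.3, 329.5, 69.0]
eef_rot: [3.141, 0.002, -2.93]
wrist_force: [0.7, -0.2, -0.9]
finger_gap: 24.0
```

Run:
```python
from h import *
deltas((451,330,14,.213+np.pi))
```

```text
at [453.34 329.48  68.97  -2.93] F [ 0.7 -0.2 -0.9] gap 24.0 t 25.2 q [ 0.56  0.48  1.63 -0.    1.03 -1.22]
-> [451.   330.    14.     3.35] d [ 2.2  1.  55. ] roll -0.1
```

Call:
send_rows(
  series=[
    [[0.1,2,0,20,0],[0.1,2,0,40,0],[0.1,2,0,50,0],[0.1,2,0,54,0],[0.1,2,0,54,0],[0.1,2,0,54,0]],
  ],
)

```text
clock: 25.8
eef_pos: [451.4, 329.2, 16.4]
eef_rot: [3.141, 0.001, -2.93]
wrist_force: [-0.2, -0.3, -1.4]
finger_gap: 23.4
```

Call:
send_rows(
  series=[
    [[0.1,0,0,2,0],[0.1,0,0,3,0],[0.1,0,0,4,0],[0.1,0,0,4,0],[0.1,0,0,4,0]],
  ],
)

```text
clock: 26.3
eef_pos: [450.8, 329.0, 11.5]
eef_rot: [-3.142, -0.0, -2.93]
wrist_force: [0.0, 0.7, -0.4]
finger_gap: 23.4
```

Call:
send_rows(
  series=[
    [[0.1,0,0,1,0],[0.1,0,0,1,0],[0.1,0,0,1,0]],
  ],
)

```text
clock: 26.6
eef_pos: [450.9, 329.0, 10.4]
eef_rot: [-3.142, 0.0, -2.93]
wrist_force: [1.4, 0.9, -1.0]
finger_gap: 23.8
```

Call:
send_rows(
  series=[
    [[0.4,0,0,0,0],[0.7,0,0,0,0],[0.8,0,0,0,0],[0.8,0,0,0,0],[0.8,0,0,0,0],[0.8,0,0,0,0],[0.8,0,0,0,0],[0.8,0,0,0,0]],
  ],
)

```text
clock: 27.4
eef_pos: [450.8, 329.0, 10.4]
eef_rot: [-3.142, -0.0, -2.93]
wrist_force: [0.5, 0.7, 1.0]
finger_gap: 75.2
```

Call:
send_rows(
  series=[
    [[0.8,0,0,-20,0],[0.8,0,0,-50,0],[0.8,0,0,-90,0],[0.8,0,0,-130,0],[0.8,40,0,-170,0],[0.8,80,0,-190,0],[0.8,100,0,-190,0],[0.8,100,0,-190,0],[0.8,100,0,-190,0],[0.8,100,0,-190,0]],
  ],
)

```text
clock: 28.4
eef_pos: [353.7, 308.0, 200.1]
eef_rot: [-3.141, -0.001, -2.93]
wrist_force: [-0.7, -0.3, -0.0]
finger_gap: 75.6
```

Run:
```python
from h import *
deltas()
s=manip.camera('scene');t=manip.camera('top')
for n,p in dict(knife=[432,325,0,.21],coasters=[428,-318,0,.21],level=[680,-400,0,-.04],tumbler=[618,402,0,-.5]).items():
    try:
        V=[(c,pick(n,c,p)) for c in (t,s)]; print(n,[fit(n,[v],p) for v in V],fit(n,V,p,True))
    except Exception as e: print(n,e)
im=[c['img'][:,:,::-1].copy() for c in (s,t)]
M['base']=[(-55,55,-75,75,0,40)]
for i,c in zip(im,(s,t)):
    V=np.array([[x,y,z] for z in (0,40) for x,y in ((-55,-75),(55,-75),(55,75),(-55,75))],float)
    cs,sn=np.cos(SY),np.sin(SY); W=np.c_[602+cs*V[:,0]-sn*V[:,1],32.3+sn*V[:,0]+cs*V[:,1],12+V[:,2]]
    for x in proj(c,W)[4:]: i[int(round(x[1])),int(round(x[0]))]=(255,0,255)
r=lambda i:cv2.resize(i,(400,400),interpolation=0)
cv2.imwrite('pics/v9.png',np.hstack([r(im[0][140:290,205:355]),r(im[1][80:210,110:300])]))
```

```text
at [353.7  308.01 200.07  -2.93] F [-0.7 -0.3 -0. ] gap 75.6 t 28.4 q [ 0.64  0.13  1.76 -0.    1.25 -1.14]
knife [([np.float64(445.5), np.float64(324.9), 0, np.float64(0.2188)], np.float64(0.419)), ([np.float64(429.3), np.float64(324.9), 0, np.float64(0.2081)], np.float64(0.142))] ([np.float64(428.7), np.float64(324.2), np.float64(-3.9), np.float64(0.215)], np.float64(0.289))
coasters [([np.float64(428.9), np.float64(-318.8), 0, np.float64(0.2021)], np.float64(0.051)), ([np.float64(426.3), np.float64(-318.0), 0, np.float64(0.2002)], np.float64(0.066))] ([np.float64(428.3), np.float64(-317.8), np.float64(2.9), np.float64(0.2032)], np.float64(0.062))
level [([np.float64(679.8), np.float64(-400.0), 0, np.float64(0.0356)], np.float64(0.147)), ([np.float64(678.5), np.float64(-399.3), 0, np.float64(-0.1029)], np.float64(0.173))] ([np.float64(679.1), np.float64(-399.5), np.float64(1.1), np.float64(-0.0142)], np.float64(0.167))
tumbler [([np.float64(620.6), np.float64(404.3), 0, np.float64(-0.6809)], np.float64(0.146)), ([np.float64(611.5), np.float64(404.3), 0, np.float64(-0.4243)], np.float64(0.149))] ([np.float64(617.4), np.float64(401.1), np.float64(10.9), np.float64(-0.4824)], np.float64(0.161))
```

View pics/v9.png

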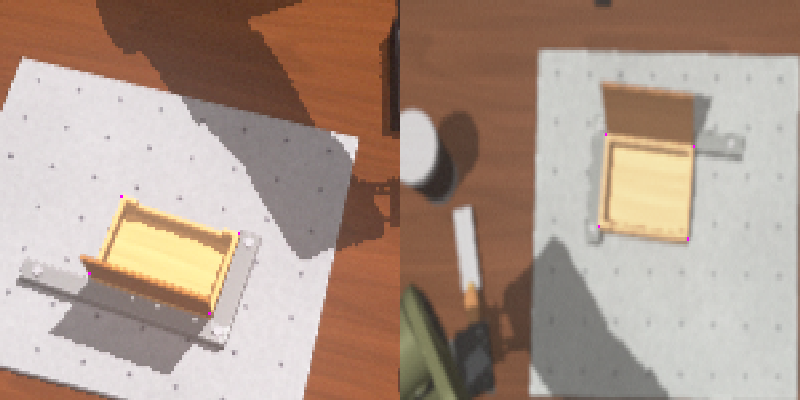

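The box base corners coincide with the flush prediction (magenta), the lid leans back, and the knife lies beside the bed. One numeric check of lid angle and box pose before handing in.

Run:
```python
from h import *
t=manip.camera('top');s=manip.camera('scene')
def hull(c,V,p,m):
    cs,sn=np.cos(p[2]),np.sin(p[2]); W=np.c_[p[0]+cs*V[:,0]-sn*V[:,1],p[1]+sn*V[:,0]+cs*V[:,1],12+V[:,2]]
    cv2.fillConvexPoly(m,cv2.convexHull(((proj(c,W)*2+.5)*256).round().astype(np.int32).reshape(-1,1,2)),255,cv2.LINE_AA,8)
def ren(c,p):
    m=np.zeros((768,1024),np.uint8)
    hull(c,np.array([[x,y,z] for x in(-55,55) for y in(-75,75) for z in(0,40)],float),p,m)
    a=p[3]; L=[[55-u*np.cos(a)+n*np.sin(a),y,40+u*np.sin(a)+n*np.cos(a)] for u in(0,110) for n in(0,6) for y in(-75,75)]
    hull(c,np.array(L),p,m); return cv2.resize(m,(512,384),interpolation=3)/255.
g=[602,32.3,SY,1.8]; V=[]
for c in(t,s):
    r=ren(c,g); k=max(manip.silhouettes('chest',c),key=lambda m:np.minimum(r,m['pixels']).sum()-.1*m['pixels'].sum()); V.append((c,k['pixels'].astype(float)))
sc=np.array([1,1,.01,.02])
for vs in (V,V[:1],V[1:]):
    f=lambda q:sum(1-np.minimum(ren(c,q*sc),m).sum()/np.maximum(ren(c,q*sc),m).sum() for c,m in vs)
    q0=np.array(g)/sc; r=minimize(f,q0,method='Nelder-Mead',options=dict(initial_simplex=np.array([q0]+[q0+d for d in 8*np.eye(4)]),xatol=.05,fatol=1e-4))
    print(np.round(r.x*sc,3),round(r.fun,3))
```

```text
[ 6.02535e+02  3.26730e+01 -9.30000e-02  1.79800e+00] 0.15
[ 6.03824e+02  3.16440e+01 -8.60000e-02  1.78400e+00] 0.029
[ 5.9698e+02  3.3950e+01 -6.9000e-02  1.8490e+00] 0.105
```

Joint fit: box at (602.5, 32.7), yaw −0.09, against the stop at (602.2, 32.3), −0.077, with the lid at about 1.8 rad. That passes, so I'm handing in.

```bash
python3 -c "
from cell import manip
print(manip.sign_off())"
```

```text
the job is handed in; nothing more can be done
None
```

I pushed the box into the corner with the open fingers (+x, then +y, then +x again) until the force rose against both arms. I then slid the blade into the slot, raised the lid in an arc until it leaned back, and laid the knife at its original spot beside the bed. I handed the job in after about 29 s of the 69 s allowed; the sign-off gives no verdict.

**Last checks that passed**
- **Box:** the joint fit of both views gives (602.5, 32.7) mm and yaw −0.09. The stop is at (602.2, 32.3) mm and yaw −0.077.
- **Lid:** about 1.8 rad open, against the required 1.58.
- **Bystanders:** the coasters, level and tumbler are within about 2 mm of where they started.
- **Gripper:** clear of everything.

**Checks that disagreed**
- **Box x in the scene view:** taken alone, this view puts the box about 5 mm short in x, though its fit is poorer and the arm forces showed contact with the stop.
- **Knife in the top view:** the arm partly hid the knife, so that fit was unreliable. I relied on the scene view and on releasing it at the same height where I had picked it up. I did not measure its tilt separately.
- **Step 2:** I checked that the knife lifted the lid only by picture and geometry, because the wrist force was too small to show the contact.

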